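Load the exposure chamber, bolt down its gasketed cover evenly and open the vacuum slide

TASK

Lay all the notched steel bars from the bench in the exposure chamber, on its floor and not on top of one another, then set the cover squarely and flush on the chamber. Tighten its four wing screws clockwise evenly and in cross order (after each screw, the one diagonally opposite): first all four about half way, then all four fully home. Only then slide the black grip on the chamber's valve block to its far end stop; leave the other things on the bench alone.

Things in the scene. Friction and masses are not known exactly. Their poses are not given: they have to be found in the camera images.
- chamber: fixed open-topped aluminium box, 150 (its x) x 200 (its y) mm outside; cavity 110 (x) x 160 (y) mm, its floor 10 mm and its rim 60 mm above the bench. A grey valve block (56 x 170 mm, 45 mm high) stands at its -x side (the robot's side), centred 131 mm from the chamber's centre. Origin: centre of the underside; z up.
- bar1: a plain steel bar 80 (its x) x 24 (y) x 30 (z) mm, 0.3 to 0.55 kg, with a dark notch line across the middle of its top; stands on the bench at the start. Origin: centre of the underside. Two or three of the four bars are present, the others are None.
- bar2: a plain steel bar 80 (its x) x 24 (y) x 30 (z) mm, 0.3 to 0.55 kg, with a dark notch line across the middle of its top; stands on the bench at the start. Origin: centre of the underside. Two or three of the four bars are present, the others are None.
- bar3: a plain steel bar 80 (its x) x 24 (y) x 30 (z) mm, 0.3 to 0.55 kg, with a dark notch line across the middle of its top; stands on the bench at the start. Origin: centre of the underside. Two or three of the four bars are present, the others are None.
- bar4: a plain steel bar 80 (its x) x 24 (y) x 30 (z) mm, 0.3 to 0.55 kg, with a dark notch line across the middle of its top; stands on the bench at the start. Origin: centre of the underside. Two or three of the four bars are present, the others are None.
- cover: loose cover, 0.8 kg: aluminium plate 150 (its x) x 200 (its y) x 10 mm on a black locating plug 100 x 150 mm, 12 mm deep, that enters the cavity with 5 mm of play each side; fits either way round. Starts on the bench, on its plug. Origin: centre of the plug's underside; z up. Seated on the chamber, the origin is 48 mm above the bench.
- cover_handle (a point): middle of the cover's handle bar: a steel bar along the cover's y, 100 mm long, 16 mm wide, 16 mm high, 56 mm above the cover's origin (34 mm above the plate), on two 12 mm round posts 40 mm either side of the middle
- screw1_wing (a point): captive wing screw 1 on the cover, at its corner x = -63, y = -88 mm (1 and 3 are diagonal partners, so are 2 and 4). The wing is a brass plate on edge, 44 mm long, 9 mm thick, standing from 26 to 58 mm above the cover's origin, over a 20 mm round collar; this point: on its axis, 48 mm above the cover's origin; its x axis runs along the wing, z up, and it turns with the screw
- screw2_wing (a point): captive wing screw 2 on the cover, at its corner x = -63, y = +88 mm (1 and 3 are diagonal partners, so are 2 and 4). The wing is a brass plate on edge, 44 mm long, 9 mm thick, standing from 26 to 58 mm above the cover's origin, over a 20 mm round collar; this point: on its axis, 48 mm above the cover's origin; its x axis runs along the wing, z up, and it turns with the screw
- screw3_wing (a point): captive wing screw 3 on the cover, at its corner x = +63, y = +88 mm (1 and 3 are diagonal partners, so are 2 and 4). The wing is a brass plate on edge, 44 mm long, 9 mm thick, standing from 26 to 58 mm above the cover's origin, over a 20 mm round collar; this point: on its axis, 48 mm above the cover's origin; its x axis runs along the wing, z up, and it turns with the screw
- screw4_wing (a point): captive wing screw 4 on the cover, at its corner x = +63, y = -88 mm (1 and 3 are diagonal partners, so are 2 and 4). The wing is a brass plate on edge, 44 mm long, 9 mm thick, standing from 26 to 58 mm above the cover's origin, over a 20 mm round collar; this point: on its axis, 48 mm above the cover's origin; its x axis runs along the wing, z up, and it turns with the screw
- screw1 (a joint): angle of wing screw 1 in rad, growing clockwise seen from above: starts between 0 and 0.25, half way is 0.75, fully home against the stop is 1.5. Stays where it is left; about 0.1 N m to turn
- screw2 (a joint): angle of wing screw 2 in rad, growing clockwise seen from above: starts between 0 and 0.25, half way is 0.75, fully home against the stop is 1.5. Stays where it is left; about 0.1 N m to turn
- screw3 (a joint): angle of wing screw 3 in rad, growing clockwise seen from above: starts between 0 and 0.25, half way is 0.75, fully home against the stop is 1.5. Stays where it is left; about 0.1 N m to turn
- screw4 (a joint): angle of wing screw 4 in rad, growing clockwise seen from above: starts between 0 and 0.25, half way is 0.75, fully home against the stop is 1.5. Stays where it is left; about 0.1 N m to turn
- valve_grip (a point): the black selector grip that slides on top of the valve block: 16 (chamber x) x 38 (chamber y) mm, 42 mm high, its foot 46 mm above the bench; this point is at its centre, 24 mm above its foot (70 mm above the bench); slides along the chamber's +y
- valve (a joint): travel of the selector grip in m: 0 to 0.015 at the start, 0.070 at the far end stop; grows along the chamber's +y; stays where it is left, about 2.5 N to move
- caliper: a vernier caliper lying flat, 170 mm; not part of the job. Origin: centre of the underside
- hammer: a hand hammer lying on the bench; not part of the job. Origin: centre of the underside
- offcut1: a dark steel offcut, 70 x 50 x 35 mm; not part of the job. Origin: centre of the underside
- offcut2: a dark steel offcut, 60 x 60 x 30 mm; not part of the job. Origin: centre of the underside
- marker: a white and black marker pen, 110 mm; not part of the job. Origin: centre of the underside
- oil_can: a white bottle, 125 mm high; not part of the job. Origin: centre of the underside
- vee_block: a dark steel block, 150 x 50 x 50 mm; not part of the job. Origin: centre of the underside

How it is judged:
By the outcome, as a careful person would: the job done as asked, in the order asked, and still so for the second after the job is handed in, with the robot touching nothing.
Of bar1, bar2, bar3, bar4 only 2 to 3 are there at a start; the rules pass over those that are not, and their reading is None.
At some moment in a run one of bar1, bar2, bar3, bar4 may be knocked a few centimetres aside while the robot is not near it.
Once in a run the grip may slacken for a moment while it holds something.
It also fails if it takes over 208 s, if anything falls off the work surface, if the arm or the gripper's body presses on something with over 40 N, if the wrist force passes 120 N, or if a joint passes its speed limit or range.

ROBOT

A 6-joint arm with a two-finger parallel gripper is mounted at the origin on the work surface. World frame = base frame: x ahead of the robot, y to its left, z up, the work surface at z = 0. Lengths are in m, angles in rad, forces in N, time in s.
With the tool pointing down it reaches from about 0.275 to 0.875 m from the base axis. Payload 12.5 kg.
Tool frame: the origin (TCP) lies on the centre line of the jaws, within the pads' length; the fingertips stand r.finger_overhang ahead of it and the grasp point (between the pads) lies 3 mm ahead of it (r.finger_overhang is the distance from the TCP to the fingertips, in m); z points along the fingers, y is the line along which they close (so a half turn about z gives the same grasp; the last joint's range is limited). The gripper opens to 85 mm and grips with 20 to 120 N. Pads are 22 mm wide; open, the fingers measure 114 mm over their backs; the gripper's body (76 mm by 85 mm) begins 54 mm behind the grasp point. The pads swing forward as they close: fully open they stand 13 mm farther back than shut.
Start: joints at [1.031, 0.351, 1.652, -0, 1.139, -0.085], TCP at [0.242, 0.494, 0.253] pointing down, gripper open.
Joint ranges: [-2.75, 2.75], [-0.79, 2.1], [0.01, 2.65], [-1.57, 4.71], [0.07, 3.14], [-2.87, 2.87]. Speed limits (rad/s): [2.22, 2.22, 2.79, 3.14, 3.14, 3.14].

INTERFACE

Orientations are given as a unit quaternion [x, y, z, w].
In Python, from cell import r, optics gives the robot as it stands. The module is installed in compiled form; this text tells all that it offers. Calls block until the motion is done:
- r.move_to(position, orientation): joint-space move of the TCP to a pose.
- r.move_linear(position, rot=None, vel=0.15): straight line of the TCP; rot=None keeps the orientation; vel is the mean speed in m/s.
- r.set_joints(angles): joint-space move.
- r.set_gripper(opening, squeeze=None): opening from 0.0 (shut) to 1.0 (fully open); squeeze is the grip in N (None keeps the last); returns when the fingers have stopped.
- r.sleep(seconds).
- r.inverse_kinematics(position, orientation): joint angles nearest the present ones, or None.
- optics.get_image(name): name is "scene" or "top" or "wrist"; returns a dict with "pixels" (420x560x3 uint8, red, green, blue), "depth" (420x560 float32, m along the optical axis (not along the pixel's ray), 0 where there is no reading), "fx", "fy", "cx", "cy" (pixels), "camera_from_world" (4x4, takes a point from world to camera coordinates); the wrist camera has in their place "mount" (4x4, takes a point from camera to tool coordinates, whose origin is the TCP and whose axes are the flange's). Camera axes: x right, y down, z forward; pixel columns grow to the right and rows downward; lengths in m; the calibration is good to about 2 mm. A picture is of the moment at which its call begins: read the wrist's pose just before it.
A pose or a line that the arm cannot do raises r.PlanningError and nothing moves.
- r.hand_in(): hands the job in; it is judged then, once.
Readings, each from a call of its own:
- r.current_t(): time.
- r.current_q(): joint angles.
- r.current_qvel(): joint speeds.
- r.current_effort(): joint torques, N m.
- r.current_tool_pos(): TCP position.
- r.current_ee_rot(): TCP orientation.
- r.current_contact_force(): force on the tool from outside, world axes, zero at the start.
- r.current_torque(): the same for the moment, N m.
- r.current_opening(): opening from 0.0 (shut) to 1.0 (fully open).
- r.current_finger_force(): force on a finger pad.
Only numpy, scipy, OpenCV 4.12 (cv2) and the standard library are available. Lean on these libraries where they do the work, as an engineer would, in place of code of your own. Each camera call takes 0.05 s, during which the arm holds its last target. There are 200 camera calls.

## Working session

There is one attempt and no reset: what is moved stays moved. The work goes in short steps, each a Python script; the robot and the scene stay as the last script left them, time stands still between calls to the robot, and variables do not carry over. Pictures are saved under pics/ and viewed, at most 14 in all, crops included, and the job is handed in when it is done.

```bash
mkdir -p pics; python3 - <<'E'
from cell import r, optics
import cv2, numpy as np
print(r.current_t(), r.current_tool_pos(), r.current_ee_rot(), r.finger_overhang)
ims=[]
for n in ("scene","top","wrist"):
    d=optics.get_image(n); cv2.imwrite(f"pics/{n}0.png",d["pixels"][:,:,::-1]); np.savez(f"{n}0.npz",**d)
    print(n,d["fx"],d["cx"],d["cy"]); print(np.round(d.get("camera_from_world",d.get("mount")),3), (d["depth"]>0).mean())
E
```

```text
0.0 [0.24141789 0.49384371 0.252758  ] [ 2.25460054e-01  9.74252235e-01 -5.57727047e-04 -1.90449873e-04] 0.022
scene 400.0217531510611 283.03150293617244 203.08743717030174
[[ 0.392  0.92   0.    -0.201]
 [ 0.784 -0.333 -0.524 -0.379]
 [-0.482  0.205 -0.852  1.198]
 [ 0.     0.     0.     1.   ]] 0.9959778911564626
top 380.5163149893942 284.9092136141388 208.19345918975603
[[-0.02  -1.     0.005  0.02 ]
 [-0.993  0.02  -0.118  0.546]
 [ 0.118 -0.008 -0.993  1.113]
 [ 0.     0.     0.     1.   ]] 0.9959523809523809
wrist 375.4590328575617 287.49336178761865 207.5220923621848
[[-0.    -0.955 -0.298  0.076]
 [ 1.    -0.    -0.001 -0.   ]
 [ 0.001 -0.298  0.955 -0.12 ]
 [ 0.     0.     0.     1.   ]] 0.9958503401360544
```

View pics/top0.png

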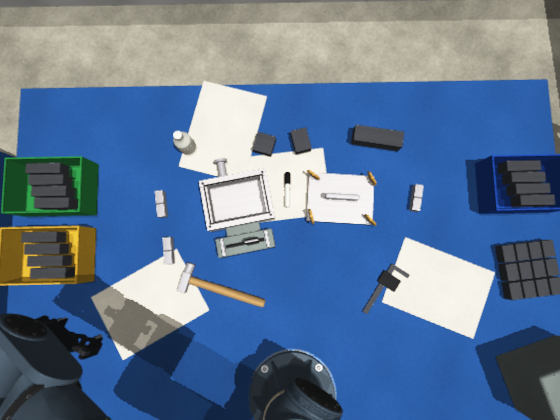

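View pics/scene0.png

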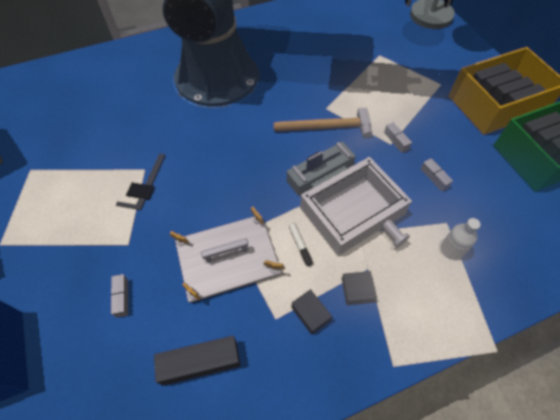

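The top view shows three bars at about (160,203), (168,249) and (416,197). The chamber is at (236,200), with the valve block and grip at (250,240) and the cover at (340,198). The scene view shows the same layout. Next I'll get coarse poses from depth.

```bash
cat > h.py <<'E'
from cell import r, optics
import cv2, numpy as np
from scipy.spatial.transform import Rotation as R
DOWN=lambda yaw:(R.from_euler('z',yaw)*R.from_euler('x',np.pi)).as_quat()  # tool x at yaw, tool y at yaw-90deg (world)
def snap(name,png=None):
    p,q=np.array(r.current_tool_pos()),np.array(r.current_ee_rot())
    d=optics.get_image(name)
    if name=="wrist":
        T=np.eye(4);T[:3,:3]=R.from_quat(q).as_matrix();T[:3,3]=p; d["W"]=T@d["mount"]
    else: d["W"]=np.linalg.inv(d["camera_from_world"])
    if png: cv2.imwrite(f"pics/{png}.png",d["pixels"][:,:,::-1])
    return d
def cloud(d):
    v,u=np.mgrid[:420,:560]; z=d["depth"].astype(float)
    P=np.stack([(u-d["cx"])/d["fx"]*z,(v-d["cy"])/d["fy"]*z,z],-1)
    P=P@d["W"][:3,:3].T+d["W"][:3,3]; P[z<=0]=np.nan
    return P
def rect(xy):
    """centre, (long,short), yaw of long axis"""
    (c,s,a)=cv2.minAreaRect((np.asarray(xy)*1000).astype(np.float32)); a=np.radians(a)
    if s[0]<s[1]: s=s[::-1]; a+=np.pi/2
    a=(a+np.pi/2)%np.pi-np.pi/2
    return np.array(c)/1000,np.array(s)/1000,a
def blobs(P,zlo,zhi,near=None,rad=9,nmin=25):
    """connected image regions with world height in range"""
    m=(P[...,2]>zlo)&(P[...,2]<zhi)
    if near is not None: m&=np.hypot(P[...,0]-near[0],P[...,1]-near[1])<rad
    n,l=cv2.connectedComponents(m.astype(np.uint8),connectivity=4)
    out=[]
    for i in range(1,n):
        Q=P[l==i]
        if len(Q)>=nmin: out.append((rect(Q[:,:2]),np.median(Q[:,2]),len(Q),Q))
    return out
E
python3 - <<'E'
from h import *
for name in("top","scene"):
    P=cloud(snap(name)); print(name, "table z",np.nanmedian(P[...,2]))
    for lo,hi in((.008,.026),(.024,.036),(.04,.055),(.055,.068),(.07,.12)):
        for (c,s,a),z,n,_ in blobs(P,lo,hi,near=(.5,0),rad=.45): print(lo,hi,c.round(3),s.round(3),round(a,2),round(z,4),n)
E
```

```text
top table z 0.0006156061122044587
0.008 0.026 [ 0.736 -0.273] [0.15  0.019] 1.28 0.0167 93
0.008 0.026 [0.733 0.299] [0.042 0.011] -0.91 0.0168 28
0.008 0.026 [0.721 0.08 ] [0.059 0.003] 1.28 0.016 29
0.008 0.026 [0.606 0.003] [0.109 0.015] -0.02 0.0172 209
0.008 0.026 [ 0.575 -0.159] [0.2   0.151] 1.5 0.0226 2610
0.008 0.026 [0.576 0.155] [0.16  0.105] -1.39 0.0109 1587
0.008 0.026 [ 0.574 -0.38 ] [0.079 0.008] -0.1 0.0183 49
0.008 0.026 [0.569 0.377] [0.078 0.003] 0.12 0.0173 43
0.008 0.026 [0.448 0.353] [0.04  0.002] 0.07 0.0166 25
0.008 0.026 [0.297 0.208] [0.261 0.083] 1.1 0.0224 621
0.008 0.026 [ 0.323 -0.298] [0.061 0.04 ] 0.98 0.0099 183
0.008 0.026 [0.09 0.  ] [0.21  0.069] 1.57 0.0138 948
0.024 0.036 [ 0.771 -0.044] [0.053 0.037] -0.48 0.034 96
0.024 0.036 [0.749 0.071] [0.061 0.06 ] -0.32 0.031 375
0.024 0.036 [ 0.751 -0.025] [0.022 0.015] 0.03 0.0348 25
0.024 0.036 [ 0.735 -0.051] [0.044 0.024] -1.33 0.0341 55
0.024 0.036 [ 0.728 -0.316] [0.06  0.003] 1.39 0.0295 27
0.024 0.036 [ 0.572 -0.392] [0.08  0.026] -0.2 0.0309 219
0.024 0.036 [0.569 0.388] [0.08  0.026] 0.12 0.03
[... 3876 characters left out ...]
-0.241] [0.046 0.009] 0.68 0.0501 84
0.04 0.055 [0.757 0.294] [0.05 0.02] 0.35 0.0474 105
0.04 0.055 [ 0.646 -0.076] [0.045 0.009] 0.9 0.05 92
0.04 0.055 [ 0.629 -0.255] [0.031 0.007] 0.54 0.0523 45
0.04 0.055 [ 0.761 -0.279] [0.15  0.051] 1.4 0.0502 2428
0.055 0.068 [0.083 0.001] [0.107 0.019] -1.56 0.0612 159
0.055 0.068 [0.575 0.153] [0.202 0.151] -1.4 0.0602 2257
0.055 0.068 [0.457 0.107] [0.038 0.011] 1.44 0.0616 54
0.055 0.068 [0.757 0.296] [0.051 0.022] 0.38 0.0613 95
0.055 0.068 [ 0.577 -0.159] [0.1   0.017] 1.49 0.0636 382
0.07 0.12 [0.071 0.   ] [0.122 0.035] 1.57 0.0944 698
0.07 0.12 [0.45  0.108] [0.039 0.017] -1.39 0.0864 157
0.07 0.12 [0.754 0.305] [0.051 0.039] 0.48 0.0874 462
```

Both views agree to within 2 mm:
- Chamber: (0.574, 0.1535), yaw 0.176.
- Cover: (0.576, -0.159), yaw -0.076.
- Bars: three, with tops at 30 mm.

I'll pick up the first bar now, refining its position with the wrist camera.

```bash
cat >> h.py <<'E'
CH=np.array([.574,.1535]); CHY=.176
def chp(x,y,c=None,a=None):
    c=CH if c is None else c; a=CHY if a is None else a
    return c+R.from_euler('z',a).as_matrix()[:2,:2]@np.array([x,y])
def bestyaw(xy,z,yaw,lim=2.7):
    """equivalent half-turn with the smallest |q6|"""
    o=[]
    for k in(-1,0,1,2):
        q=r.inverse_kinematics([*xy,z],DOWN(yaw+k*np.pi))
        if q is not None and abs(q[5])<lim: o.append((abs(q[5]),yaw+k*np.pi))
    return min(o)[1]
def go(xy,z,yaw): r.move_to([*xy,z],DOWN(yaw))
def st(tag=""): print(tag,"t",round(r.current_t(),1),"tcp",np.round(r.current_tool_pos(),3),"op",round(r.current_opening(),3),"F",np.round(r.current_contact_force(),1),"ff",np.round(r.current_finger_force(),1))
def findbar(xy,rad=.09):
    P=cloud(snap("wrist")); b=[x for x in blobs(P,.024,.036,near=xy,rad=rad,nmin=300) if abs(x[0][1][0]-.08)<.008 and abs(x[0][1][1]-.024)<.006]
    for x in b: print("bar",x[0],x[1],x[2])
    return b[0][0] if b else None
def pickbar(xy,yaw):
    r.set_gripper(.75); yaw=bestyaw(xy,.2,yaw); go(xy,.17,yaw)
    b=findbar(xy)
    if b is None: print("NO BAR"); return False
    c,_,a=b; a=bestyaw(c,.1,a); go(c,.08,a); r.move_linear([*c,.030],vel=.12)
    r.set_gripper(0,60); st("grip"); r.move_linear([*c,.14],vel=.2); st("lift")
    return .2<r.current_opening()<.36
def placebar(xl,yl):
    p=chp(xl,yl); a=bestyaw(p,.1,CHY); go(p,.13,a); st("above")
    r.move_linear([*p,.060],vel=.15); st("low"); r.move_linear([*p,.0415],vel=.04); st("down")
    r.set_gripper(.38); st("rel"); r.move_linear([*p,.13],vel=.2)
E
python3 - <<'E'
from h import *
if pickbar((.570,.388),.12): placebar(0,.047)
st()
d=snap("wrist","b1")
E
```

```text
bar (array([0.56761609, 0.386483  ]), array([0.07978141, 0.02418709]), np.float64(0.12007309518580511)) 0.029396880347778764 3525
grip t 3.4 tcp [0.568 0.387 0.031] op 0.269 F [-1.6 -0.2  6.8] ff 60.3
lift t 4.1 tcp [0.567 0.386 0.138] op 0.264 F [-1.4 -0.6 -4.6] ff 59.1
above t 4.9 tcp [0.566 0.2   0.129] op 0.269 F [-0.2  0.2 -4.2] ff 65.6
low t 5.5 tcp [0.566 0.2   0.06 ] op 0.266 F [ 0.6  0.8 -3.6] ff 65.8
down t 6.1 tcp [0.566 0.2   0.041] op 0.265 F [-0.1  0.2 -4. ] ff 66.0
rel t 6.4 tcp [0.566 0.199 0.042] op 0.38 F [-0.6 -6.2  2.1] ff 2.7
 t 7.0 tcp [0.565 0.2   0.129] op 0.386 F [ 0.2 -0.3 -0. ] ff 0.0
```

View pics/b1.png

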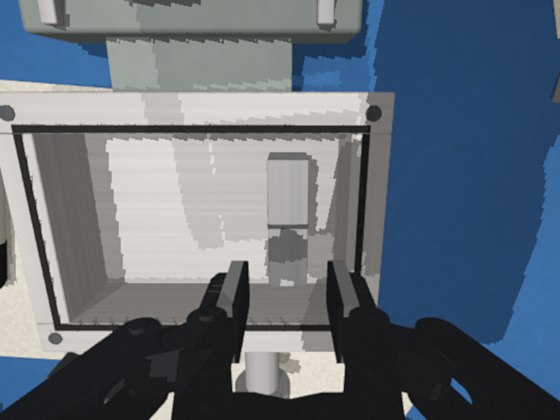

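The picture shows bar 1 lying flat on the chamber floor at about (287,230), clear of the walls. Next come the other two bars, plus a wrist check of the chamber.

```bash
python3 - <<'E'
from h import *
go(CH,.25,bestyaw(CH,.25,CHY)); P=cloud(snap("wrist"))
for (c,s,a),z,n,_ in blobs(P,.055,.066,near=CH,rad=.14,nmin=500): print("rim",c,s,a,z,n)
if pickbar((.428,.3635),.08): placebar(0,-.045)
if pickbar((.5725,-.392),-.2): placebar(0,0)
go(CH,.25,bestyaw(CH,.25,CHY)); P=cloud(snap("wrist","bars"))
for (c,s,a),z,n,_ in blobs(P,.032,.047,near=CH,rad=.09,nmin=200): print("bar",c,s,a,z,n)
for (c,s,a),z,n,_ in blobs(P,.055,.066,near=CH,rad=.14,nmin=500): print("rim",c,s,a,z,n)
st()
E
```

```text
rim [0.57253503 0.15155606] [0.20024725 0.14900238] -1.3962693770631596 0.05953509859951378 17186
bar (array([0.42556525, 0.36176849]), array([0.07958418, 0.02421385]), np.float64(0.07846514796068171)) 0.029400994053868645 3548
grip t 10.7 tcp [0.426 0.362 0.031] op 0.264 F [-1.2 -0.1  6.3] ff 59.9
lift t 11.3 tcp [0.425 0.361 0.139] op 0.265 F [ 0.2 -0.5 -6.1] ff 59.1
above t 13.5 tcp [0.582 0.109 0.13 ] op 0.268 F [-0.9  1.2 -5.8] ff 59.1
low t 14.1 tcp [0.582 0.109 0.061] op 0.264 F [ 0.5  0.7 -5.1] ff 59.1
down t 14.7 tcp [0.582 0.109 0.041] op 0.267 F [-0.4 -0.3 -5.5] ff 59.2
rel t 15.0 tcp [0.582 0.109 0.042] op 0.377 F [-0.5  0.1  0. ] ff 0.0
bar (array([ 0.57143695, -0.39455035]), array([0.07954932, 0.02404342]), np.float64(-0.19780469206898132)) 0.02959402355037377 3520
grip t 19.3 tcp [ 0.572 -0.395  0.031] op 0.264 F [-0.   0.8  5.8] ff 60.5
lift t 20.0 tcp [ 0.571 -0.394  0.138] op 0.268 F [-0.2  0.3 -4.8] ff 59.2
above t 22.3 tcp [0.574 0.153 0.13 ] op 0.268 F [-1.   1.2 -4. ] ff 59.2
low t 22.9 tcp [0.574 0.153 0.061] op 0.265 F [ 1.1  0.4 -3.3] ff 59.2
down t 23.5 tcp 
[... 169 characters left out ...]
0097184] 0.17328332008169722 0.03959183712325559 379
bar [0.58001794 0.10834465] [0.07978458 0.02448857] 0.17163658771116053 0.03944295026161354 2401
bar [0.57303461 0.15280539] [0.07974545 0.02428335] 0.18068604238476338 0.0394197974817623 2336
bar [0.56565887 0.19910509] [0.08026219 0.02421013] 0.17672582197527476 0.03934739418881006 2403
bar [0.5878089  0.07303577] [0.07576868 0.00091039] 0.17487084705225042 0.03974521511488363 334
bar [0.62646667 0.16265382] [0.14510289 0.00174024] -1.3974807158849822 0.039901913476000084 905
rim [0.57295282 0.15164555] [0.2003716  0.14993257] -1.3952208738972383 0.05954972241947809 17336
 t 25.0 tcp [0.573 0.153 0.248] op 0.375 F [ 0.5 -0.2 -1.3] ff 0.0
```

View pics/bars.png

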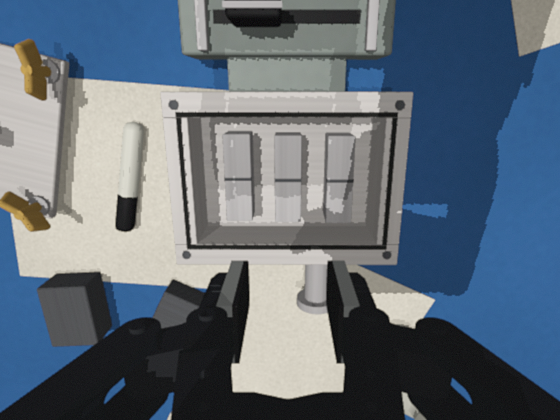

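All three bars lie on the floor: tops at 39.4 mm, at pixels (238,178), (289,178) and (340,178), clear of each other. Now the cover.

```bash
python3 - <<'E'
from h import *
r.set_gripper(.6)
c=np.array([.5755,-.159]); go(c,.25,1.495); d=snap("wrist","cov"); P=cloud(d)
for lo,hi in((.018,.025),(.059,.068),(.045,.0565)):
    for (k,s,a),z,n,_ in blobs(P,lo,hi,near=c,rad=.15,nmin=80): print(lo,k.round(4),s.round(4),round(a,3),round(z,4),n)
st()
E
```

```text
0.018 [ 0.574 -0.161] [0.1999 0.1502] 1.489 0.0216 28609
0.059 [ 0.5744 -0.1607] [0.0992 0.0155] 1.489 0.0631 2100
0.045 [ 0.6439 -0.0787] [0.0434 0.0091] 0.878 0.0525 525
0.045 [ 0.5191 -0.0683] [0.043  0.0088] 0.173 0.0529 496
0.045 [ 0.5149 -0.2338] [0.0161 0.0073] 0.728 0.0531 123
0.045 [ 0.6192 -0.2584] [0.0213 0.0073] 0.518 0.0522 180
 t 26.5 tcp [ 0.576 -0.158  0.25 ] op 0.6 F [-0.  -0.1  0.5] ff 0.0
```

View pics/cov.png

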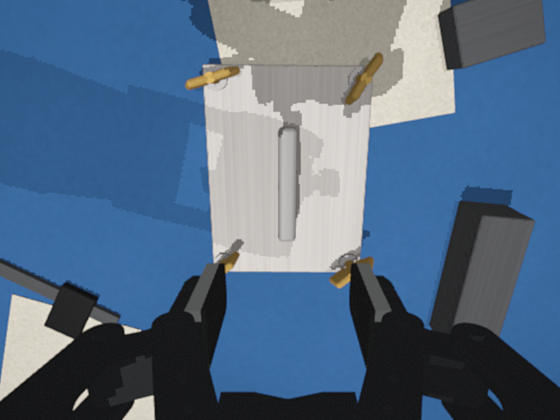

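The picture shows the cover centred at about (288,165) with its handle at (288,183). The four wings are at (213,77), (365,78), (228,262) and (350,272). Grasping and seating the cover.

```bash
python3 - <<'E'
from h import *
c=np.array([.5743,-.1608]); p=np.array([.573,.152])
go(c,.12,1.489); r.move_linear([*c,.059],vel=.1); r.set_gripper(0,100); st("grip")
r.move_linear([*c,.20],vel=.15); st("lift")
r.move_linear([*((c+p)/2),.20],DOWN(1.6),vel=.2); r.move_linear([*p,.20],DOWN(1.746),vel=.2); st("above")
r.move_linear([*p,.135],vel=.12); st("low"); d=snap("wrist","low"); P=cloud(d)
for (k,s,a),z,n,_ in blobs(P,.09,.15,near=p,rad=.15,nmin=300): print(k.round(4),s.round(4),round(a,3),round(z,4),n)
E
```

```text
grip t 28.3 tcp [ 0.575 -0.161  0.06 ] op 0.167 F [-1.3  0.9  6.1] ff 98.4
lift t 29.4 tcp [ 0.574 -0.161  0.199] op 0.168 F [-0.4 -0.6 -7.9] ff 97.6
above t 31.3 tcp [0.573 0.151 0.2  ] op 0.171 F [ 0.7 -0.5 -8.5] ff 97.6
low t 32.0 tcp [0.574 0.152 0.136] op 0.165 F [-0.3 -0.4 -7. ] ff 97.6
[0.5679 0.1639] [0.1786 0.1598] -1.362 0.0976 108409
```

View pics/low.png

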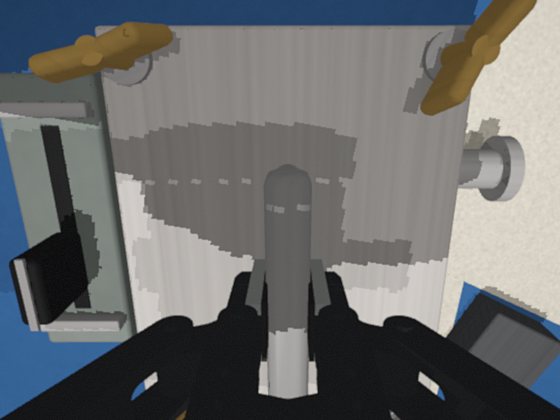

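The cover is held level over the chamber, with its handle between the pads at about (288,260). Lowering it now.

```bash
python3 - <<'E'
from h import *
p=np.array([.573,.152])
for z in(.120,.114,.110,.1075):
    r.move_linear([*p,z],vel=.04); st()
    if np.linalg.norm(r.current_contact_force()[:2])>15: print("CONTACT"); break
else:
    r.set_gripper(.35); st("rel"); r.move_linear([*p,.20],vel=.15)
    go(p,.33,1.746)
    for n in("wrist","top"):
        P=cloud(snap(n,"seat_"+n))
        for lo,hi in((.064,.076),(.107,.117),(.092,.1065)):
            for (k,s,a),z,m,Q in blobs(P,lo,hi,near=p,rad=.135,nmin=20): print(n,lo,k.round(4),s.round(4),round(a,3),round(z,4),m)
E
```

```text
t 32.5 tcp [0.573 0.152 0.12 ] op 0.165 F [-0.1  0.7 -8.1] ff 97.6
 t 32.8 tcp [0.573 0.152 0.114] op 0.164 F [-0.6 -0.5 -7.4] ff 97.6
 t 33.1 tcp [0.573 0.152 0.11 ] op 0.165 F [ 0.2  0.1 -6.8] ff 97.6
 t 33.3 tcp [0.573 0.152 0.108] op 0.166 F [ 0.1  0.6 -3.5] ff 98.1
rel t 33.6 tcp [0.573 0.152 0.108] op 0.349 F [-0.2 -0.2 -0.5] ff 0.0
wrist 0.064 [0.5723 0.1516] [0.1998 0.1505] -1.394 0.0696 25170
wrist 0.064 [0.4539 0.1093] [0.0384 0.0106] -1.127 0.0705 150
wrist 0.107 [0.5724 0.1519] [0.0993 0.0155] -1.402 0.1111 1795
wrist 0.092 [0.6187 0.2488] [0.0441 0.009 ] 1.121 0.1004 457
wrist 0.092 [0.4951 0.2274] [0.044  0.0086] 0.421 0.1008 440
wrist 0.092 [0.5262 0.0557] [0.0413 0.0084] 1.017 0.1006 321
wrist 0.092 [0.6531 0.0795] [0.0344 0.0088] 0.718 0.0996 300
top 0.064 [0.5843 0.0901] [0.1506 0.0715] 0.173 0.0707 1090
top 0.064 [0.5964 0.2377] [0.0421 0.0368] -1.428 0.0699 111
top 0.107 [0.5794 0.1135] [0.0162 0.0144] 0.057 0.1118 31
top 0.092 [0.646  0.0745] [0.0325 0.0074] 0.762 0.1012 35
top 0.092 [0.527  0.0564] [0.0418 0.0088] 0.912 0.1013 41
```

View pics/seat_wrist.png

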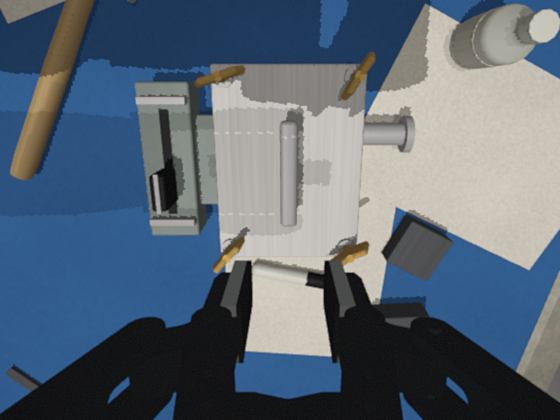

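The cover is seated flush: plate top at 69.6 mm, and its centre and yaw match the chamber. The wings at (220,77), (358,76), (229,254) and (350,254) are clear. First pass is about half way, in the order 1, 3, 2, 4.

```bash
cat >> h.py <<'E'
CC=np.array([.5727,.1518]); SC={1:(-.063,-.088),2:(-.063,.088),3:(.063,.088),4:(.063,-.088)}
def turn(n,wyaw,ang,squeeze=30,steps=4):
    p=chp(*SC[n],c=CC); a=bestyaw(p,.12,wyaw-ang/2)+ang/2
    r.set_gripper(.42); go(p,.145,a); r.move_linear([*p,.099],vel=.1)
    r.set_gripper(0,squeeze); st(f"s{n} grip")
    q=np.array(r.current_q())
    for i in range(1,steps+1):
        q2=q.copy(); q2[5]+=ang*i/steps; r.set_joints(q2); M=np.round(r.current_torque(),2); F=np.linalg.norm(r.current_contact_force())
        print("  step",i,"M",M,"F",round(F,1),"op",round(r.current_opening(),3))
        if F>40 : print("STOP"); break
    r.set_gripper(.42); r.move_linear([*p,.145],vel=.15)
def wings():
    go(CC,.33,1.746); P=cloud(snap("wrist")); out={}
    for (k,s,a),z,m,Q in blobs(P,.092,.1065,near=CC,rad=.135,nmin=100):
        n=min(SC,key=lambda i:np.linalg.norm(chp(*SC[i],c=CC)-k)); out[n]=a; print("wing",n,k.round(4),s.round(4),"rel",round(a-CHY,3),m)
    for (k,s,a),z,m,Q in blobs(P,.064,.076,near=CC,rad=.1,nmin=3000): print("plate",k.round(4),round(a,3),round(z,4))
    return out
E
python3 - <<'E'
from h import *
turn(1,1.017,.63); print(wings())
turn(3,1.121,.63);turn(2,.421,.63);turn(4,.73,.63); print(wings()); st()
E
```

```text
s1 grip t 37.1 tcp [0.526 0.054 0.1  ] op 0.095 F [-0.9  1.1  6.6] ff 34.7
  step 1 M [ 0.15  0.15 -0.11] F 0.5 op 0.096
  step 2 M [ 0.34  0.33 -0.06] F 3.3 op 0.097
  step 3 M [ 0.45  0.51 -0.1 ] F 4.4 op 0.099
  step 4 M [ 0.54  0.53 -0.08] F 4.9 op 0.099
wing 3 [0.6186 0.2494] [0.0438 0.0089] rel 0.957 462
wing 2 [0.4948 0.227 ] [0.045  0.0087] rel 0.249 445
wing 4 [0.6523 0.0788] [0.0371 0.0088] rel 0.576 287
wing 1 [0.5262 0.0549] [0.0447 0.0076] rel 0.231 378
plate [0.5725 0.1514] -1.393 0.0696
{3: np.float64(1.132783958622638), 2: np.float64(0.42538006301563147), 4: np.float64(0.7524762991599432), 1: np.float64(0.40694536234448053)}
s3 grip t 42.3 tcp [0.62 0.25 0.1 ] op 0.098 F [-2.2 -0.2  5. ] ff 35.4
  step 1 M [-0.09  0.06 -0.14] F 1.6 op 0.099
  step 2 M [ 0.04  0.19 -0.07] F 2.0 op 0.099
  step 3 M [ 0.16  0.32 -0.07] F 2.2 op 0.094
  step 4 M [ 0.28  0.43 -0.14] F 3.6 op 0.098
s2 grip t 47.9 tcp [0.496 0.228 0.1  ] op 0.096 F [-0.9  1.7  5.5] ff 35.5
  step 1 M [ 0.14  0.1  -0.06] F 1.2 op 0.102
  step 2 M [ 0.23  0.16 -0.01] F 2.0 op 0.098
  step 3 M [ 0.33  0.21 -0.07] F 4.0 op 0.096
  step 4 M [ 0.48  0.39 -0.12] F 4.4 op 0.102
s4 grip t 52.7 tcp [0.65  0.076 0.1  ] op 0.101 F [-1.6  0.8  5.9] ff 34.7
  step 1 M [ 0.    0.35 -0.15] F 2.7 op 0.101
  step 2 M [ 0.12  0.49 -0.12] F 3.3 op 0.097
  step 3 M [ 0.33  0.58 -0.08] F 4.1 op 0.101
  step 4 M [ 0.5   0.74 -0.12] F 5.9 op 0.097
wing 2 [0.4957 0.227 ] [0.044  0.0088] rel -0.434 423
wing 3 [0.6188 0.2491] [0.0454 0.0086] rel 0.279 417
wing 1 [0.5264 0.055 ] [0.0424 0.0081] rel 0.227 367
wing 4 [0.6498 0.0765] [0.0447 0.009 ] rel -0.111 376
plate [0.5725 0.1516] -1.396 0.0696
{2: np.float64(-0.2576083711916919), 3: np.float64(0.455349613447702), 1: np.float64(0.40313384619235904), 4: np.float64(0.06458160233896182)}
 t 56.0 tcp [0.573 0.152 0.329] op 0.418 F [-0.7 -0.  -0.4] ff 0.0
```

All four have turned 0.62 to 0.68 rad, and the cover hasn't moved. Second pass: same order, to the stop, with stop detection by torque.

```bash
cat >> h.py <<'E'
def home(n,wyaw,squeeze=40,lo=.5,hi=1.05,d=.06):
    p=chp(*SC[n],c=CC); a=bestyaw(p,.12,wyaw-hi/2)+hi/2
    r.set_gripper(.42); go(p,.145,a); r.move_linear([*p,.099],vel=.1)
    r.set_gripper(0,squeeze); st(f"s{n} grip"); q=np.array(r.current_q()); log=[]
    for t in np.r_[lo/2,np.arange(lo,hi,d)]:
        q2=q.copy(); q2[5]+=t; r.set_joints(q2); r.sleep(.05)
        mz=r.current_torque()[2]; log.append((round(float(t),2),round(float(mz),2),round(r.current_opening(),3)))
        if abs(mz)>.6 or np.linalg.norm(r.current_contact_force())>40: break
    print(log); r.set_gripper(.42); r.move_linear([*p,.145],vel=.15)
E
python3 - <<'E'
from h import *
home(1,.403); wings()
E
```

```text
s1 grip t 58.9 tcp [0.526 0.054 0.1  ] op 0.097 F [-0.5  0.7  7. ] ff 42.5
[(0.25, -0.08, 0.095), (0.5, -0.02, 0.097), (0.56, -0.08, 0.097), (0.62, -0.06, 0.098), (0.68, -0.14, 0.096), (0.74, -0.13, 0.096), (0.8, -0.07, 0.098), (0.86, 0.51, 0.094), (0.92, 1.05, 0.097)]
wing 2 [0.5011 0.2276] [0.0442 0.0086] rel -0.365 431
wing 3 [0.6251 0.2452] [0.0442 0.0084] rel 0.254 419
wing 1 [0.5208 0.0556] [0.034  0.0092] rel -0.585 256
wing 4 [0.6496 0.0713] [0.0433 0.0091] rel -0.159 293
plate [0.5752 0.1508] -1.429 0.0696
```

Screw 1 reached its stop, but the last step past it twisted the cover by about 0.035 rad. I'll square the cover by its handle and use a gentler stop threshold for the rest.

```bash
sed -i 's/abs(mz)>.6/mz>.2/; s/d=.06):/d=.03):/; s/lo=.5,/lo=.52,/' h.py
cat >> h.py <<'E'
def square(c,yaw,to=CC,toyaw=1.746):
    r.set_gripper(.4); go(c,.15,yaw); r.move_linear([*c,.1075],vel=.1); r.set_gripper(0,50); st("handle")
    r.move_linear([*to,.1075],DOWN(toyaw),vel=.01); st("squared"); r.set_gripper(.4); r.move_linear([*to,.16],vel=.15)
E
python3 - <<'E'
from h import *
square(np.array([.5752,.151]),1.712); w=wings()
home(3,w[3]); wings()
E
```

```text
handle t 65.5 tcp [0.576 0.151 0.109] op 0.179 F [-0.2 -0.9  6.2] ff 50.1
squared t 65.9 tcp [0.574 0.152 0.108] op 0.177 F [ 4.3 -0.6  5.9] ff 50.2
wing 2 [0.4963 0.226 ] [0.0444 0.0086] rel -0.335 424
wing 3 [0.6197 0.2472] [0.0441 0.0089] rel 0.266 427
wing 1 [0.5208 0.0555] [0.0331 0.0092] rel -0.684 252
wing 4 [0.6502 0.0739] [0.0439 0.0092] rel -0.046 348
plate [0.5729 0.1507] -1.397 0.0695
s3 grip t 70.2 tcp [0.62  0.249 0.1  ] op 0.098 F [ 0.2 -1.5  5.2] ff 42.9
[(0.26, -0.12, 0.1), (0.52, 0.0, 0.097), (0.55, -0.02, 0.095), (0.58, 0.23, 0.097)]
wing 2 [0.4953 0.2266] [0.0442 0.0087] rel -0.426 422
wing 3 [0.619  0.2488] [0.045  0.0085] rel -0.249 442
wing 1 [0.522 0.056] [0.0343 0.0087] rel -0.611 252
wing 4 [0.6501 0.0762] [0.0433 0.0092] rel -0.111 369
plate [0.5729 0.1512] -1.394 0.0695
```

Screw 3's total turn of about 1.21 rad is slightly short of the minimum possible (1.25), so I'll confirm its stop with a slightly higher threshold.

```bash
sed -i 's/mz>.2 /mz>th /; s/d=.03):/d=.03,th=.4):/' h.py
python3 - <<'E'
from h import *
home(3,-.249+CHY,lo=.04,hi=.5); wings()
E
```

```text
s3 grip t 75.8 tcp [0.62 0.25 0.1 ] op 0.096 F [-1.   0.9  5.2] ff 42.5
[(0.02, -0.16, 0.098), (0.04, -0.12, 0.099), (0.07, 0.45, 0.098)]
wing 2 [0.4959 0.2268] [0.0448 0.0084] rel -0.35 417
wing 3 [0.6192 0.2487] [0.0443 0.0088] rel -0.244 443
wing 1 [0.522  0.0563] [0.0339 0.0098] rel -0.7 257
wing 4 [0.6504 0.0757] [0.0436 0.0089] rel -0.078 356
plate [0.5729 0.1515] -1.395 0.0696
```

Screw 3 is against its stop. Now 2 and 4.

```bash
python3 - <<'E'
from h import *
home(2,-.41+CHY); home(4,-.10+CHY); wings()
P=cloud(snap("wrist","scr"))
E
```

```text
s2 grip t 80.8 tcp [0.496 0.228 0.1  ] op 0.095 F [-1.5 -0.6  6.7] ff 42.6
[(0.26, -0.1, 0.096), (0.52, -0.01, 0.096), (0.55, -0.05, 0.099), (0.58, 0.0, 0.099), (0.61, -0.08, 0.095), (0.64, -0.08, 0.096), (0.67, -0.09, 0.097), (0.7, 0.04, 0.098), (0.73, 0.57, 0.094)]
s4 grip t 86.9 tcp [0.651 0.076 0.1  ] op 0.092 F [-0.5 -0.3  6.1] ff 42.7
[(0.26, -0.07, 0.098), (0.52, -0.03, 0.096), (0.55, 0.01, 0.096), (0.58, -0.07, 0.1), (0.61, -0.11, 0.096), (0.64, -0.11, 0.097), (0.67, -0.09, 0.096), (0.7, -0.06, 0.095), (0.73, 0.48, 0.097)]
wing 2 [0.4955 0.227 ] [0.045  0.0086] rel -1.141 463
wing 3 [0.6191 0.2486] [0.0447 0.0087] rel -0.264 444
wing 4 [0.649  0.0764] [0.0421 0.008 ] rel -0.793 315
wing 1 [0.5212 0.0565] [0.0335 0.0097] rel -0.724 262
plate [0.5724 0.1515] -1.4 0.0696
```

View pics/scr.png

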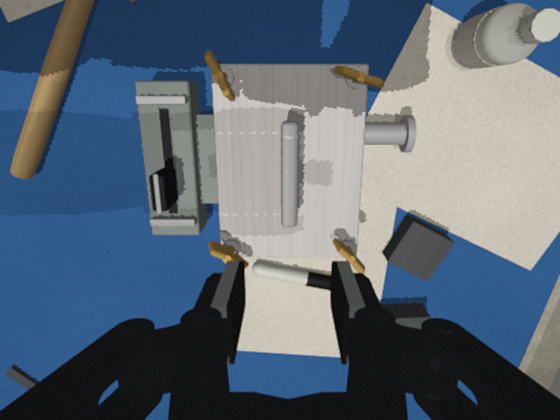

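The picture shows all four wings turned fully and the cover square, its plate at 69.6 mm. The valve grip is at about (162,190). Now the valve.

```bash
cat >> h.py <<'E'
def grippos():
    P=cloud(snap("wrist"))
    for (k,s,a),z,m,Q in blobs(P,.08,.095,near=chp(-.131,0,c=CC),rad=.07,nmin=60):
        l=R.from_euler('z',-CHY).as_matrix()[:2,:2]@(k-CC); print("valve grip local",l.round(4),s.round(4),round(a,3),round(z,4),m)
        if abs(s[0]-.038)<.006: return l
E
python3 - <<'E'
from h import *
a=1.746; r.set_gripper(.45); go(chp(-.131,-.02,c=CC),.2,a); l=grippos()
y0=l[1]; pt=lambda y:[*chp(-.131,y,c=CC),.073]
go(chp(-.131,y0,c=CC),.13,a); r.move_linear(pt(y0),vel=.08); r.set_gripper(0,40); st("vgrip")
u=chp(0,1,c=[0,0]); y=y0
for dy in [.02,.02,.01]+[.002]*14:
    y+=dy; r.move_linear(pt(y),vel=.03); f=float(np.dot(r.current_contact_force()[:2],u)); print(round(y-y0,3),round(f,1),end="; ")
    if abs(f)>14: break
st("end"); r.set_gripper(.45); yy=y-.0; r.move_linear([*pt(y)[:2],.2],vel=.15); grippos()
r.move_linear([*chp(-.13,0,c=CC),.33],vel=.2); snap("top","fin"); snap("wrist","finw"); st()
E
```

```text
valve grip local [-0.1312 -0.0227] [0.04   0.0156] -1.405 0.0875 1334
vgrip t 94.2 tcp [0.448 0.107 0.074] op 0.181 F [0.9 0.2 6.3] ff 40.8
0.02 1.6; 0.04 1.6; 0.05 1.9; 0.052 1.1; 0.054 0.9; 0.056 0.7; 0.058 -0.8; 0.06 -17.4; end t 97.6 tcp [0.438 0.164 0.074] op 0.181 F [  4.2 -16.9   6.1] ff 41.1
valve grip local [-0.1311  0.0354] [0.0403 0.0154] -1.392 0.0875 1351
 t 99.9 tcp [0.444 0.129 0.329] op 0.448 F [ 0.2 -0.   0.9] ff 0.0
```

View pics/finw.png

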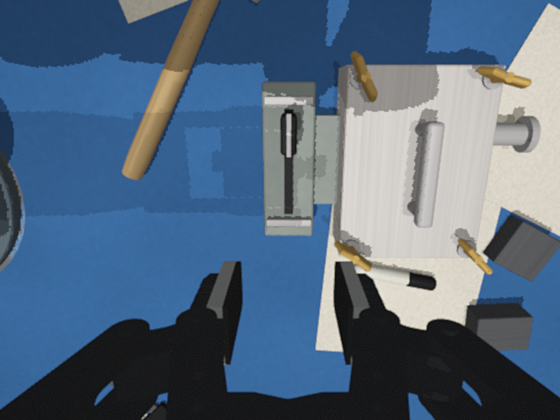

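The grip is at about (288,133), hard against its far stop: it moved from local y = -0.0227 to +0.0354. The cover is square, all wings are home, and the robot is clear.

```bash
python3 -c "
from h import *
wings(); print(r.hand_in(), r.current_t())"
```

```text
wing 2 [0.4955 0.2269] [0.0445 0.0089] rel -1.163 461
wing 3 [0.6188 0.2484] [0.0436 0.0086] rel -0.274 445
wing 4 [0.6487 0.0766] [0.042  0.0079] rel -0.779 297
wing 1 [0.5213 0.0563] [0.035  0.0086] rel -0.659 255
plate [0.5723 0.1515] -1.397 0.0696
the job is handed in; nothing more can be done
the job is handed in; nothing more can be done
```

The job is handed in, with no verdict returned: three bars lie on the chamber floor, the cover is seated square and flush, the screws were tightened in cross order to half and then to their stops (screw 1 overshot and twisted the cover 0.035 rad, which I squared before going on), and the valve grip was then slid to its far stop.

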